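# Probe a welded pipe sample through its guide

### The arm

A 7-joint arm with a two-finger parallel gripper is mounted at the origin on a cart in front of the work surface, level with it; the furniture and walls round the work are solid. World frame = base frame: x ahead of the robot, y to its left, z up, the work surface at z = 0. Lengths are in m, angles in degrees, forces in N, time in s.
With the tool pointing down it reaches from about 0.4 to 0.85 m from the base axis. Payload 4.4 kg.
Tool frame: the origin (TCP) lies at the very end of the fingers, on their centre line; the grasp point (between the pads) lies 19 mm behind it; z points along the fingers, y is the direction in which the jaws open and shut (so a half turn about z gives the same grasp; the last joint's range is limited). The gripper opens to 94 mm and grips with 3 to 60 N. Pads are 16 mm wide; open, the fingers measure 119 mm over their backs; the gripper's body (75 mm by 177 mm) begins 78 mm behind the grasp point.
Start: joints at [67.563, 36.005, 2.206, 86.941, -1.547, 57.084, -1.146], TCP at [0.208, -0.616, 0.205] pointing down, gripper open.
Joint ranges: [-175.42, 175.42], [-21.48, 121.26], [-71.46, 75.88], [10.55, 141.38], [-63.04, 243.04], [13.31, 113.54], [-168.57, 168.57]. Speed limits (degrees/s): [147.25, 147.25, 180, 180, 180, 180, 180].

### API

Orientations are given as [roll, pitch, yaw] about the fixed x, y, z axes, in that order (R = Rz(yaw) Ry(pitch) Rx(roll)).
In Python, from cell import robot, claw, solver, state, vision, workorder gives the robot as it stands. The module is installed in compiled form; this text tells all that it offers. Calls block until the motion is done:
- robot.movep(position, orientation): joint-space move of the TCP to a pose.
- robot.move_straight(position, orientation=None, max_speed=0.15, max_force=None): straight line of the TCP; orientation=None keeps the orientation; max_speed is the mean speed in m/s. With max_force (N) it stops when the force on the tool has changed by that much, and returns True; else False.
- robot.set_joints(angles): joint-space move.
- claw.ungrasp() and claw.gripper_close(effort=None): open the fingers fully, or close them until they stop; effort is the grip in N (None keeps the last).
- robot.pause(seconds).
- solver.ik(position, orientation): joint angles nearest the present ones, or None.
- state(): the state.
- vision.capture(name): name is "side" or "top" or "wrist"; returns the picture (384x512x3 uint8, blue, green, red); there is no depth.
- vision.camera_params(name): a dict with "vertical_fov" (degrees; the focal length in pixels is half the picture's height over the tangent of half this angle, whatever the lens; pixels are square), "cx", "cy" (the principal point, pixels), "camera_from_world" (4x4, takes a point from world to camera coordinates); the wrist camera has in their place "T_tool_cam" (4x4, takes a point from camera to tool coordinates, whose origin is the TCP and whose axes are the flange's). Camera axes: x right, y down, z forward; pixel columns grow to the right and rows downward; lengths in m; the calibration is good to about 2 mm. The wrist camera is an equidistant fisheye: a pixel r from the principal point sees the ray r / f radians off the axis. A picture is of the moment at which its call begins: read the wrist's pose just before it. camera_params takes no time and is no camera call.
A pose or a line that the arm cannot do raises robot.MotionError and nothing moves.
- workorder.sign_off(): hands the job in, once; it reports no verdict.
The state is a dict: "time": time; "q": joint angles; "qd": joint speeds; "joint_efforts": joint torques, N m; "position": TCP position; "tcp_rot": TCP orientation; "ft_force": force on the tool from outside, world axes, zero at the start; "ft_torque": the same for the moment, N m; "gripper_width": finger opening in m.
Only numpy, scipy, OpenCV 4.12 (cv2) and the standard library are available. Lean on these libraries where they do the work, as an engineer would, in place of code of your own. Each camera call takes 0.05 s, during which the arm holds its last target.

### The job

Turn the knob on the grey test instrument until its white pointer line stands at the red mark on the ring round it. Then lift the blue-handled probe out of its stand and lower its rod upright through the brass guide bush into the welded pipe sample, the probe never touching the guide or the pipe, until the bush's top face is level with the yellow band on the rod. Finish while still holding the probe there, still and centred in the bore, and leave the loose tin, tube and copper bar where they are.

Things in the scene. Friction and masses are not known exactly. Their poses are not given: they have to be found in the camera images.
- selector (a joint): Angle of the instrument's knob, rad; grows as it turns clockwise seen from above, has no stop in use and stays where it is left (friction about 0.04 N m). At 0 the white pointer points along the instrument's own x axis. It starts 0.6 to 1.45 rad short of the red mark, to be made up clockwise.
- tester: Test instrument, fixed: a low grey case 130 x 180 mm, 54 mm high with a black top panel, a small green screen and a knob. Origin at the centre of its underside; x points to its back (away from the robot at yaw 0), z up. The vertical knob axis is at x = 0, y = +35 mm.
- knob_grip (a point): Point on the knob's axis at the height to grip, 84 mm above the table. The knob is a light grey upright bar 44 mm long, 12 mm thick and 32 mm tall on a flat skirt of 52 mm diameter, 4 mm thick, lying on the panel; the bar's top is 90 mm above the table. x axis along the bar towards the pointer end; grip across the 12 mm.
- pointer_tip (a point): Outer end of the white pointer line on top of the knob's bar, 22 mm from the knob's axis, 90 mm above the table.
- red_mark (a point): Point on the line from the knob's axis to the red mark, 22 mm from the axis, 90 mm above the table: where the pointer tip has to be. Its x axis points from the axis to the mark. The red mark itself is a 12 x 6 mm bar on the flat aluminium ring (58 to 80 mm diameter, 2 mm thick) round the knob, centred 34 mm from the axis. The ring is fixed.
- probe_grip (a point): Centre of the probe's blue handle, a square bar 24 x 24 mm, 51 mm tall, upright; x and y axes square to its flats, z up. The point is 30 mm above the underside of the dark steel flange (30 mm diameter, 5 mm thick, just below the handle) and 26 mm below the handle's top. In the stand the flange rests on the stand's rim, so this point starts 140 mm above the table. Loose, about 0.16 kg.
- probe_band (a point): Point on the rod's axis at the middle of the 14 mm wide yellow band, 65 mm below the handle's centre and 59 mm above the rod's tip. z up along the rod.
- probe_tip (a point): Lower end of the probe's rod, on its axis, 124 mm below the handle's centre. The steel rod has 12 mm diameter and hangs 94 mm below the flange.
- probe: The whole cordless probe: blue handle, flange, steel rod with yellow band and copper-coloured end. Origin on its axis at the underside of the flange; z up.
- stand: Probe stand, fixed: base plate 90 x 80 x 8 mm and an upright tube topped by a black collar of 40 mm diameter, top at 110 mm. The rod hangs in its 17 mm vertical hole and comes out straight up. Origin at the centre of its underside.
- guide: Guide fixture, fixed: base plate 100 x 130 x 10 mm, two posts, an aluminium bridge (50 x 122 mm, from 68 to 80 mm high; two 12 mm bolt heads near its ends, 48 mm either side of the bore, reach 85 mm) with a brass bush in the middle, and below it, on the same axis, a short upright pipe sample with a weld bead (34 mm bore, from 10 to 54 mm high). Origin at the centre of its underside, on the bore axis; z up.
- guide_mouth (a point): Centre of the upper mouth of the brass bush, 84 mm above the table. The bush has a vertical bore of 26 mm diameter, 47 mm outer diameter, and runs down to 60 mm above the table. z up. With the yellow band's middle here the probe's tip is 25 mm above the table, 15 mm clear of the base plate.
- paste_tin: Red tin, 68 mm diameter, 35 mm high, loose bystander. Origin at its underside.
- tube_3: Bright square tube offcut, 40 x 90 x 40 mm, loose bystander lying on the table. Origin at its underside.
- copper_bar: Copper bar, 40 x 150 x 12 mm, loose bystander lying on the table. Origin at its underside.
There are look-alikes about, which are no part of the job. Of the things that look like the probe, the middle-sized one is meant.

How it is judged (in metres and radians):
On the way, in this order (a step that is already met when the one before it is completed fails the run):
1. the knob's white pointer stands at the red mark (horizontal distance between pointer_tip and red_mark below 0.0033 m), for 0.2 s.
2. the probe is lifted clear out of its stand (height (world z) of probe_tip above 0.112 m and contact force between the fingers and probe above 1 N), for 0.2 s.
3. the rod stands centred in the bush at the depth of its yellow band, held (horizontal distance between pointer_tip and red_mark below 0.0033 m and horizontal distance between each of probe_tip, probe_band and guide_mouth below 0.0045 m and z of probe_band in the frame of guide_mouth between -0.008 and 0.008 m and angle between probe_band's own z axis and vertical below 0.08 rad and contact force between the fingers and probe above 1 N and contact force between probe and guide below 0.1 N and linear speed of probe below 0.02 m/s), for 0.5 s.
At the end, for the whole second after the job is handed in: Knob pointer within 0.15 rad of the red mark; probe held in the fingers, at rest, upright within 0.08 rad, tip and band within 4.5 mm of the bore axis, middle of the band within 8 mm of the height of the bush's top face, touching neither guide nor pipe (all of step 3); the arm keeps its last pose, push and grip.
It fails at once if the probe touches the guide fixture or the pipe sample (contact force between probe and guide above 0.3 N).
It fails at once if a bystander (tin, tube, copper bar) is moved by more than 30 mm (distance of any of paste_tin, tube_3, copper_bar from where it was at the start of the episode above 0.03 m).
It also fails if it takes over 72 s, if anything falls off the work surface, if the arm or the gripper's body presses on something with over 40 N, if the wrist force passes 120 N, or if a joint passes its speed limit or range.

## Working session

There is one attempt and no reset: what is moved stays moved. The work goes in short steps, each a Python script; the robot and the scene stay as the last script left them, time stands still between calls to the robot, and variables do not carry over. Pictures are saved under pics/ and viewed, and the job is handed in when it is done.

```bash
mkdir -p pics; cat > h.py <<'E'
import numpy as np, cv2
from cell import robot, claw, solver, state, vision, workorder
from scipy.spatial.transform import Rotation as R
def snap(n,f):
    s=state(); im=vision.capture(n); cv2.imwrite('pics/'+f+'.png',im); return s,im
E
python3 - <<'E'
from h import *
for n in ("side","top","wrist"):
    s,im=snap(n,n+"0")
    p=vision.camera_params(n); print(n,{k:np.round(v,4).tolist() for k,v in p.items()})
print(s)
E
```

```text
side {'vertical_fov': 56.4733, 'cx': 252.6495, 'cy': 190.7984, 'camera_from_world': [[0.9992, -0.04, 0.0088, -0.5596], [-0.0163, -0.586, -0.8102, 0.0878], [0.0376, 0.8094, -0.5861, 0.897], [0.0, 0.0, 0.0, 1.0]]}
top {'vertical_fov': 44.734, 'cx': 251.6952, 'cy': 186.2129, 'camera_from_world': [[0.0066, -0.9998, 0.0193, -0.0051], [-0.9967, -0.0081, -0.0805, 0.5753], [0.0806, -0.0187, -0.9966, 1.1756], [0.0, 0.0, 0.0, 1.0]]}
wrist {'vertical_fov': 65.7065, 'cx': 260.6142, 'cy': 195.8073, 'T_tool_cam': [[-0.0002, -0.9647, -0.2632, 0.0757], [1.0, -0.0002, -0.0002, -0.0005], [0.0002, -0.2632, 0.9647, -0.1784], [0.0, 0.0, 0.0, 1.0]]}
{'time': 0.1, 'q': array([67.56139237, 36.05220745,  2.20224612, 86.98810655, -1.54524222,
       57.08336501, -1.14562854]), 'qd': array([ 0.0016905 , -0.08495319,  0.01899176, -0.02569854, -0.0595979 ,
       -0.00194978, -0.04440466]), 'joint_efforts': array([ 2.63471724e-03, -5.50791156e+01,  1.14720337e+00, -1.87119001e+01,
       -5.22613898e-02,  1.92099897e-02,  4.96482369e-05]), 'position': array([ 0.20790154, -0.61524688,  0.20467394]), 'tcp_rot': array([-1.79906006e+02,  1.99568315e-03,  1.86702189e+01]), 'ft_force': array([0.81471875, 0.73345305, 0.23804102]), 'ft_torque': array([-0.00107426, -0.03177829, -0.01391107]), 'gripper_width': 0.09400545571520044}
```

View pics/side0.png

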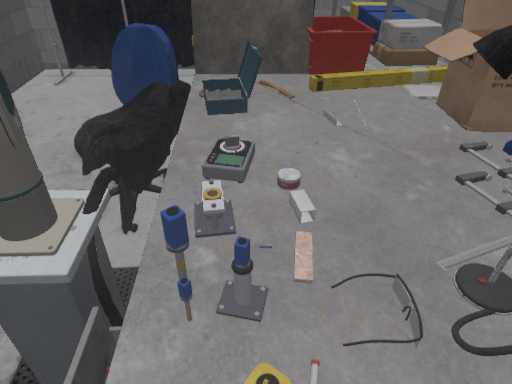

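View pics/top0.png

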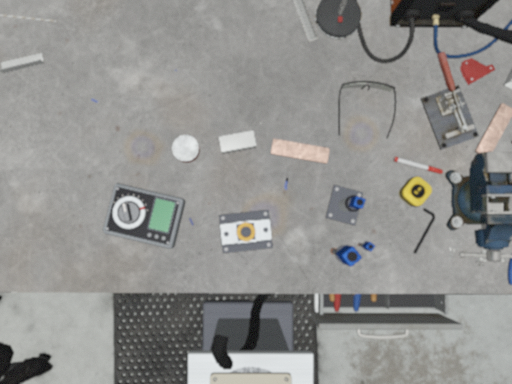

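View pics/wrist0.png

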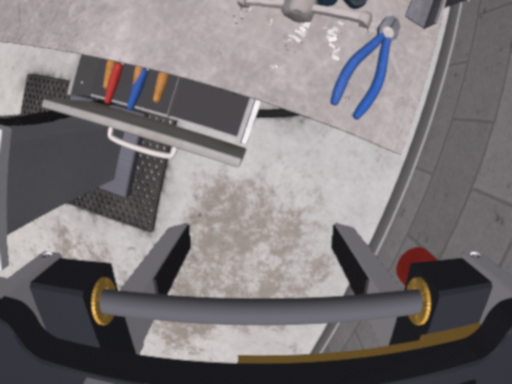

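Side view: three probe-like things. The big one is at (175,230), the small one at (185,290), and the middle-sized one at (242,255) in the stand. In the top view they are at (350,256), (368,245) and (357,203). The one in the stand fits the description, so I'll check it in close crops and measure.

```bash
python3 - <<'E'
import cv2
t=cv2.imread('pics/top0.png'); s=cv2.imread('pics/side0.png')
def c(im,x,y,w,h,k,f): cv2.imwrite('pics/'+f+'.png',cv2.resize(im[y:y+h,x:x+w],None,fx=k,fy=k,interpolation=cv2.INTER_CUBIC))
c(t,100,180,90,70,8,'ct_tester'); c(t,210,180,180,100,4,'ct_gp')
c(s,150,130,130,190,3,'cs_all')
E
```

```text
(no output)
```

View pics/ct_tester.png

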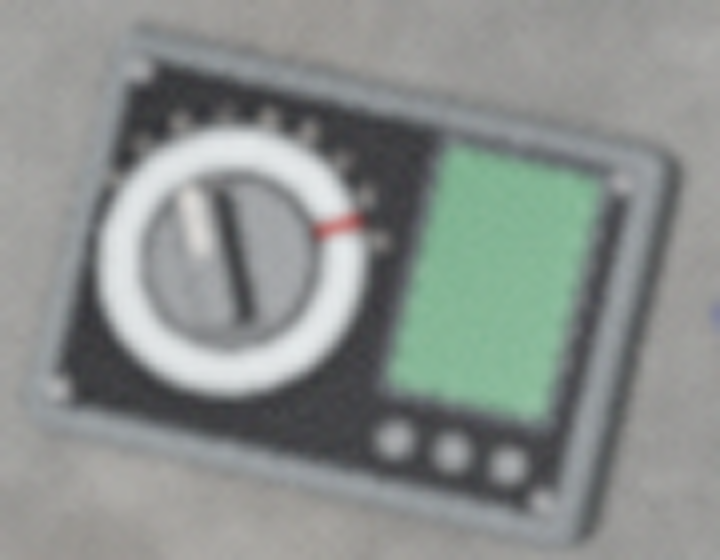

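View pics/ct_gp.png

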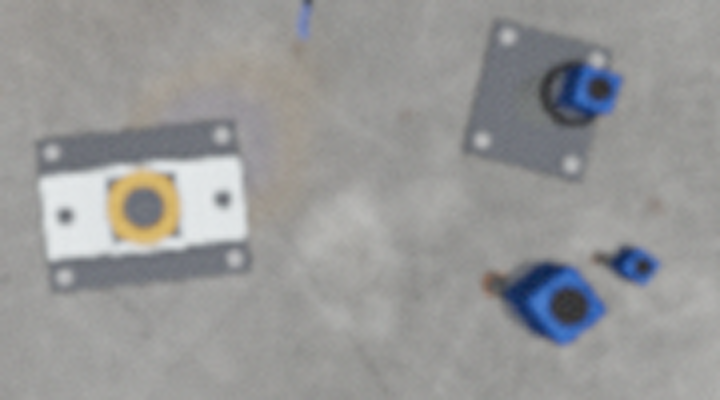

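View pics/cs_all.png

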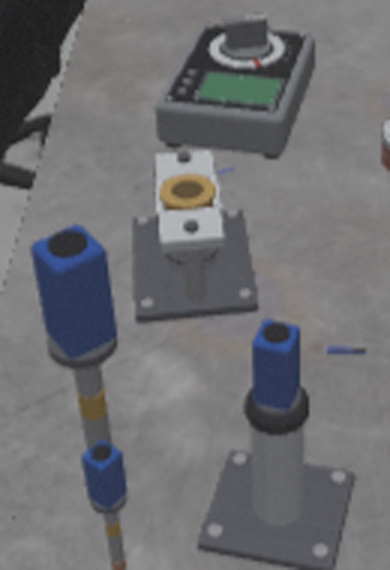

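Close crops confirm the choice. The handle in the stand is smaller than the big decoy at crop (75,290) and bigger than the small one at (105,480). On the instrument crop the red mark is at about (338,227) and the white line runs from about (190,190) to (203,255). Next I'll triangulate.

```bash
cat >> h.py <<'E'
def ray(n,u,v,s=None):
    p=vision.camera_params(n); f=192/np.tan(np.radians(p['vertical_fov']/2))
    x=np.array([u-p['cx'],v-p['cy']])
    if n=='wrist':
        r=np.linalg.norm(x); th=r/f; d=np.r_[np.sin(th)*x/max(r,1e-9),np.cos(th)]
        T=np.eye(4); T[:3,:3]=R.from_euler('xyz',s['tcp_rot'],degrees=True).as_matrix(); T[:3,3]=s['position']
        T=T@p['T_tool_cam']
    else:
        d=np.r_[x/f,1]; T=np.linalg.inv(p['camera_from_world'])
    return T[:3,3],T[:3,:3]@(d/np.linalg.norm(d))
def atz(n,u,v,z,s=None):
    o,d=ray(n,u,v,s); return o+d*(z-o[2])/d[2]
def tri(rs):
    A=0;b=0
    for o,d in rs:
        M=np.eye(3)-np.outer(d,d); A=A+M; b=b+M@o
    p=np.linalg.solve(A,b); e=[np.linalg.norm((np.eye(3)-np.outer(d,d))@(p-o)) for o,d in rs]
    return p,np.array(e)
def proj(n,P,s=None):
    p=vision.camera_params(n); f=192/np.tan(np.radians(p['vertical_fov']/2))
    if n=='wrist':
        T=np.eye(4); T[:3,:3]=R.from_euler('xyz',s['tcp_rot'],degrees=True).as_matrix(); T[:3,3]=s['position']
        c=(np.linalg.inv(T@p['T_tool_cam'])@np.r_[P,1])[:3]
        rr=np.linalg.norm(c[:2]); th=np.arctan2(rr,c[2]); return f*th*c[:2]/rr+[p['cx'],p['cy']]
    c=(p['camera_from_world']@np.r_[P,1])[:3]; return f*c[:2]/c[2]+[p['cx'],p['cy']]
E
python3 - <<'E'
from h import *
T=lambda x,y:ray('top',100+x/8,180+y/8); T2=lambda x,y:ray('top',210+x/4,180+y/4); S=lambda x,y:ray('side',150+x/3,130+y/3)
print('ring c',tri([T(234,260),S(247,49)]))
print('bush',tri([T2(145,206),S(187,190)]))
print('probe top',tri([T2(600,89),S(275,332)]))
print('collar',tri([T2(572,93),S(277,400)]))
print('big top',tri([T2(569,305),S(69,243)]))
print('small top',tri([T2(642,267),S(103,452)]))
print('probe top @.166',atz('top',210+150,180+89/4,.166)[:2])
for n,p in dict(boltL=(65,216),boltR=(222,200)).items(): print(n,atz('top',210+p[0]/4,180+p[1]/4,.085))
for n,p in dict(mark=(338,227),ring=(234,260)).items(): print(n,atz('top',100+p[0]/8,180+p[1]/8,.056))
for n,p in dict(tin=(185,148),tube=(237,142),cu=(300,151)).items(): print(n,atz('top',*p,.02))
E
```

```text
ring c (array([0.50623332, 0.30334628, 0.05227571]), array([0.00124649, 0.00124649]))
bush (array([0.46065533, 0.01270707, 0.0821932 ]), array([0.00032214, 0.00032214]))
probe top (array([ 0.52950236, -0.24371087,  0.16686377]), array([0.00025428, 0.00025428]))
collar (array([ 0.53002207, -0.24179187,  0.10771022]), array([0.0004457, 0.0004457]))
big top (array([ 0.41174859, -0.21407504,  0.2119638 ]), array([0.00077834, 0.00077834]))
small top (array([ 0.42792801, -0.28140922,  0.11063708]), array([0.00124806, 0.00124806]))
probe top @.166 [ 0.52928949 -0.24393443]
boltL [0.454069   0.06093481 0.085     ]
boltR [ 0.46428471 -0.03384352  0.085     ]
mark [0.51533696 0.27061448 0.056     ]
ring [0.50490333 0.30239096 0.056     ]
tin [0.67329731 0.17221239 0.02      ]
tube [0.69032951 0.03793531 0.02      ]
cu [ 0.6683345  -0.12583435  0.02      ]
```

Triangulated heights agree with the text: ring 52 against 56 mm, bush 82 against 84, probe top 167 against 166. Next are two close wrist views of the knob.

```bash
python3 - <<'E'
from h import *
robot.move_straight([0.25,-0.55,0.38],max_speed=0.25)
print(state()['time'])
for y in (-73,11,107,191-360):
    print(y, solver.ik([0.505,0.3025,0.1],[180,0,y]))
robot.movep([0.47,0.3025,0.24],[180,0,0])
robot.pause(0.3)
s,_=snap('wrist','w1'); print(s['time'],s['position'],s['tcp_rot'])
print(proj('wrist',[0.505,0.3025,0.056],s))
import json; json.dump({k:np.array(s[k]).tolist() for k in ('position','tcp_rot')},open('w1.json','w'))
E
```

```text
1.0667
-73 [  0.56020934  52.2809468  -60.83710912 101.60992338  52.93741973
  59.95404518 116.3872167 ]
11 [ -17.78011616   40.58306698  -25.40038505  102.13705609   24.26842878
   42.75992884 -134.92628235]
107 [ -2.71898613  48.70873508 -53.16950884 101.69873002  47.30538995
  54.91075992 -59.02876784]
-169 [ 2.26727294e-02  5.16090455e+01 -5.94928488e+01  1.01624274e+02
  5.19724912e+01  5.90119164e+01  2.11585509e+01]
4.4917 [0.47012701 0.30233723 0.24001739] [ 1.79998215e+02 -1.30940864e-03 -2.04915321e-02]
[260.71006809 149.84114215]
```

View pics/w1.png

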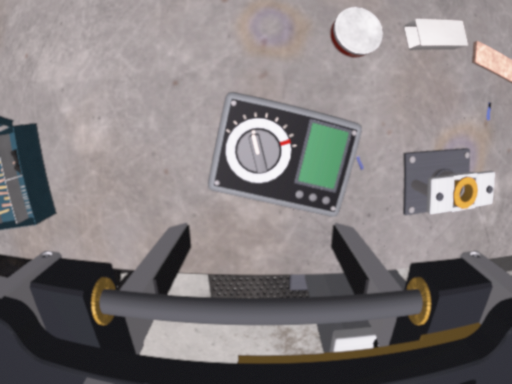

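```bash
python3 - <<'E'
from h import *
robot.move_straight([0.47,0.36,0.17]); robot.pause(0.3)
s,_=snap('wrist','w2'); print(s['time'],s['position'],s['tcp_rot'],s['q'])
c=proj('wrist',[0.505,0.3025,0.056],s);print(c)
import json; json.dump({k:np.array(s[k]).tolist() for k in ('position','tcp_rot')},open('w2.json','w'))
def cr(f,c,h,k):
    im=cv2.imread('pics/'+f+'.png'); x,y=int(c[0]-h),int(c[1]-h); print(f,x,y)
    cv2.imwrite('pics/'+f+'c.png',cv2.resize(im[y:y+2*h,x:x+2*h],None,fx=k,fy=k,interpolation=cv2.INTER_CUBIC))
cr('w1',(260,150),40,7); cr('w2',c,45,6)
E
```

```text
5.5917 [0.47049043 0.35968534 0.17061544] [-1.79981228e+02 -5.72296249e-02 -4.73262130e-02] [ -12.98814498   39.84478138  -45.04412421   97.92169346   33.0612806
   56.30770809 -160.42288427]
[317.81600053 158.49700956]
w1 220 110
w2 272 113
```

View pics/w1c.png

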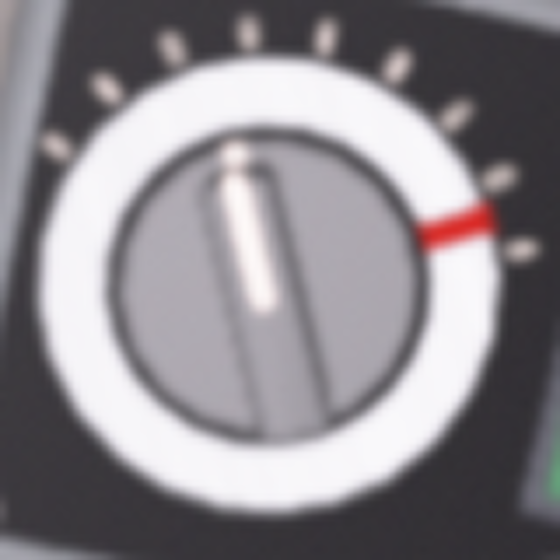

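View pics/w2c.png

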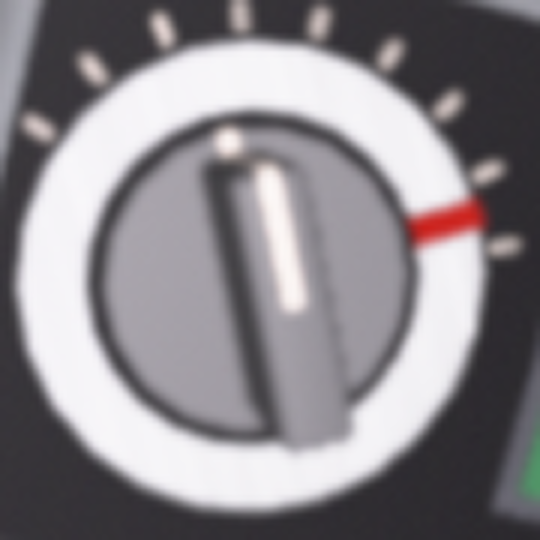

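The crops show the white line on the bar's top: w1 (230,175)-(264,308), w2 (265,170)-(293,308). The red bar runs w1 (422,238)-(494,220), w2 (414,233)-(485,213). Computing positions from both.

```bash
python3 - <<'E'
from h import *
import json
s1,s2=[json.load(open(f)) for f in('w1.json','w2.json')]
c1=lambda x,y:(220+x/7-.43,110+y/7-.43); c2=lambda x,y:(272+x/6-.42,113+y/6-.42)
def both(n,a,b,z):
    p,e=tri([ray('wrist',*c1(*a),s1),ray('wrist',*c2(*b),s2)])
    q1=atz('wrist',*c1(*a),z,s1);q2=atz('wrist',*c2(*b),z,s2); print(n,p.round(4),e[0].round(4),q1.round(4)[:2],q2.round(4)[:2]); return (q1+q2)/2,q1,q2
A=both('ring ctr',(270,284),(252,277),.056)
# ring outer ellipse extents averaged
ri=both('mark in',(424,238),(414,233),.056); ro=both('mark out',(494,219),(485,214),.056)
pi=both('line in',(264,308),(293,308),.09); po=both('line out',(230,172),(265,163),.09)
for i in range(3):
    d=ro[i]-ri[i];e=po[i]-pi[i];m=(ro[i]+ri[i])/2-A[i];ee=po[i]-A[i]
    print([np.degrees(np.arctan2(v[1],v[0])).round(1) for v in (d,m,e,ee)],np.linalg.norm(m[:2]),np.linalg.norm(ee[:2]))
E
```

```text
ring ctr [0.5039 0.3057 0.0497] 0.0001 [0.5046 0.3056] [0.5047 0.3068]
mark in [0.5127 0.2787 0.0551] 0.0001 [0.5128 0.2788] [0.5127 0.279 ]
mark out [0.5163 0.2666 0.0565] 0.0 [0.5163 0.2666] [0.5163 0.2665]
line in [0.5046 0.3063 0.0885] 0.0001 [0.5046 0.3063] [0.5049 0.3066]
line out [0.5264 0.3116 0.0904] 0.0001 [0.5263 0.3116] [0.5264 0.3115]
[np.float64(-74.1), np.float64(-73.6), np.float64(13.3), np.float64(13.8)] 0.034945133689793906 0.022357067635925734
[np.float64(-74.2), np.float64(-73.3), np.float64(13.7), np.float64(15.4)] 0.03440120633343311 0.022484919656909557
[np.float64(-73.9), np.float64(-73.9), np.float64(12.8), np.float64(12.1)] 0.03549018720465073 0.022247270254117546
```

Axis ≈ (0.505, 0.306), bar yaw ≈ 13.5°, mark at ≈ −74°. The difference is 87°, near the stated upper limit of 83°. I'll grip with the tool reversed (yaw −166.5) so the last joint stays mid-range, then turn clockwise and check.

```bash
python3 - <<'E'
from h import *
q=solver.ik([0.505,0.306,0.16],[180,0,-166.5]); print(q)
if q is not None and abs(q[6]-20)<40:
    robot.set_joints(q)
    robot.move_straight([0.505,0.306,0.066],[180,0,-166.5],max_speed=0.1,max_force=8)
    robot.pause(0.2); s=state(); print(s['position'],s['tcp_rot'],s['time'],s['ft_force'])
    claw.gripper_close(20); s=state(); print(s['gripper_width'],s['ft_force'],s['ft_torque'],s['time'])
E
```

```text
[  0.48805324  46.74863021 -60.77084907  98.53618817  45.4908237
  63.03632925  28.46180086]
[0.50533462 0.30619979 0.06659447] [ 1.79987361e+02  5.90544522e-02 -1.66508799e+02] 9.7083 [-0.41566461  0.74087359  0.00415554]
0.011726689561015665 [-0.96159841 -1.00765249  0.50290644] [-0.07083969 -0.12207511 -0.02220963] 10.9333
```

```bash
python3 - <<'E'
from h import *
for y in (-195,-224,-252):
    robot.move_straight([0.505,0.306,0.066],[180,0,y],max_speed=0.1)
    s=state(); print(s['tcp_rot'],s['ft_torque'].round(3),s['ft_force'].round(2),s['gripper_width'],s['time'],s['q'][6])
E
```

```text
[-1.79980012e+02  1.21047412e-02  1.65084009e+02] [-0.213 -0.16   0.029] [ 0.41 -1.6   0.75] 0.012008573365830881 11.5833 -1.987645170214822
[-1.79989773e+02  1.24074327e-02  1.36118329e+02] [-0.36  -0.234  0.008] [ 0.21 -0.68  0.69] 0.011619699294103208 12.2417 -26.311905653039638
[1.79999006e+02 9.50816852e-03 1.08136828e+02] [-0.378 -0.333 -0.005] [ 0.78 -1.52  0.32] 0.012052745120049977 12.8833 -49.0080213002402
```

```bash
python3 - <<'E'
from h import *
robot.pause(0.2)
claw.ungrasp()
robot.move_straight([0.505,0.306,0.17],max_speed=0.15)
robot.pause(0.3)
s,im=snap('wrist','w3'); print(s['time'],s['position'],s['tcp_rot'])
c=proj('wrist',[0.505,0.306,0.056],s); x,y=int(c[0]-45),int(c[1]-45); print(x,y)
cv2.imwrite('pics/w3c.png',cv2.resize(im[y:y+90,x:x+90],None,fx=6,fy=6,interpolation=cv2.INTER_CUBIC))
import json; json.dump({k:np.array(s[k]).tolist() for k in ('position','tcp_rot')},open('w3.json','w'))
E
```

```text
15.5333 [0.50464666 0.30584067 0.16928914] [-1.79927702e+02  8.57162367e-03  1.08011569e+02]
216 148
```

View pics/w3c.png

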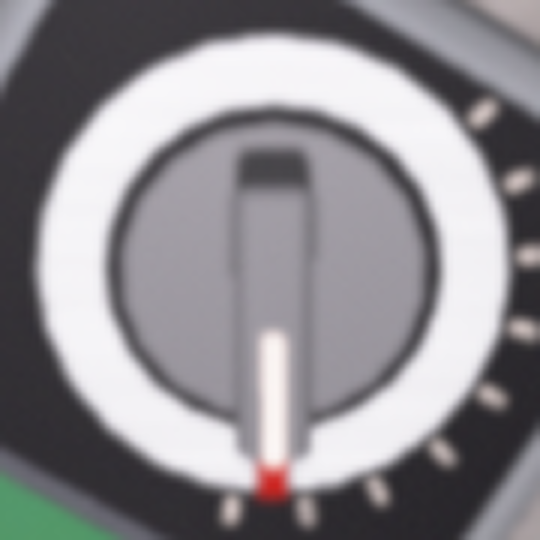

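Pointer line (273, 330–465) and red mark (272, 483) are collinear with the ring centre at x ≈ 273, so the knob is set. Now wrist views of the bush and the probe.

```bash
cat >> h.py <<'E'
import json
def look(f,P,h=45,k=6):
    s,im=snap('wrist',f); c=proj('wrist',P,s); x,y=max(0,int(c[0]-h)),max(0,int(c[1]-h)); print(f,'t',s['time'],s['position'].round(4),s['tcp_rot'].round(2),'crop',x,y,'q7',s['q'][6].round(1))
    cv2.imwrite('pics/'+f+'c.png',cv2.resize(im[y:y+2*h,x:x+2*h],None,fx=k,fy=k,interpolation=cv2.INTER_CUBIC))
    json.dump(dict(position=s['position'].tolist(),tcp_rot=s['tcp_rot'].tolist(),crop=[x,y],k=k),open(f+'.json','w'))
def px(f,a):
    s=json.load(open(f+'.json')); k=s['k']; return s['crop'][0]+(a[0]+.5)/k-.5, s['crop'][1]+(a[1]+.5)/k-.5, s
def wray(f,a):
    u,v,s=px(f,a); return ray('wrist',u,v,s)
def watz(f,a,z):
    u,v,s=px(f,a); return atz('wrist',u,v,z,s)
E
python3 - <<'E'
from h import *
robot.move_straight([0.505,0.306,0.24],max_speed=0.2)
for y in (0,90,180): print(y,solver.ik([0.53,-0.244,0.26],[180,0,y]))
B=[0.4607,0.0127,0.084]
robot.movep([0.49,0.013,0.24],[180,0,180]); robot.pause(.3)
look('b1',B)
robot.move_straight([0.47,-0.05,0.27],max_speed=0.2); robot.pause(.3)
look('b2',B)
E
```

```text
0 [ 36.00470323  28.43743734 -21.70163502  93.49694508  11.6942776
  60.31320072 -79.13633391]
90 [ 46.87997326  31.55803716 -39.80653819  93.17874556  22.0188516
  63.34071604   1.21625829]
180 [ 58.59937925  39.8033453  -64.29380812  92.86597973  37.43739096
  71.59474163  77.0824213 ]
b1 t 17.7583 [0.4901 0.0136 0.24  ] [ 1.8000e+02  1.0000e-02 -1.7995e+02] crop 214 114 q7 48.2
b2 t 18.625 [ 0.47   -0.049   0.2698] [ 1.7997e+02 -2.0000e-02 -1.7990e+02] crop 264 126 q7 58.8
```

View pics/b1c.png

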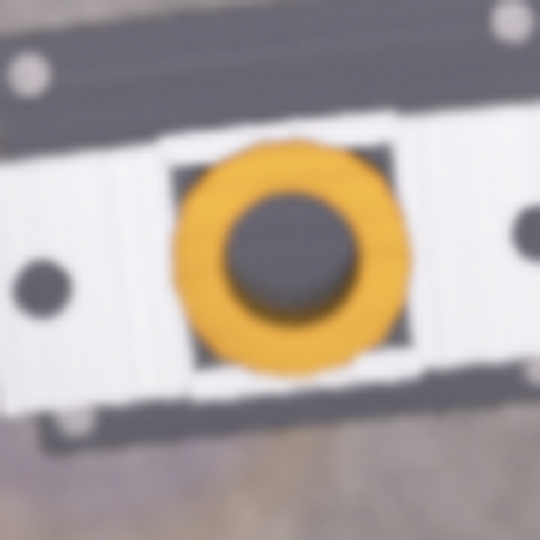

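View pics/b2c.png

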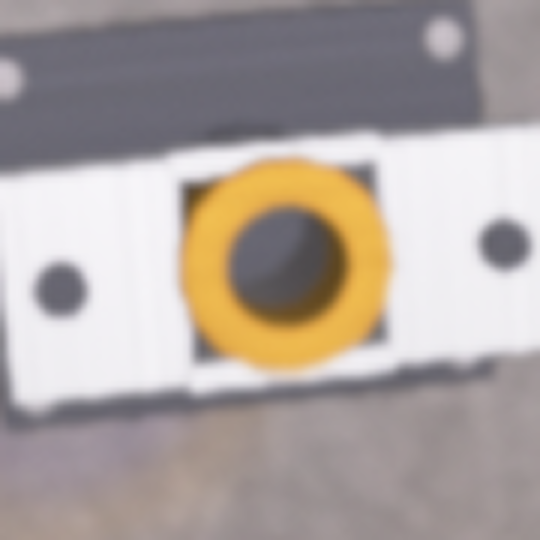

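View pics/b2.png

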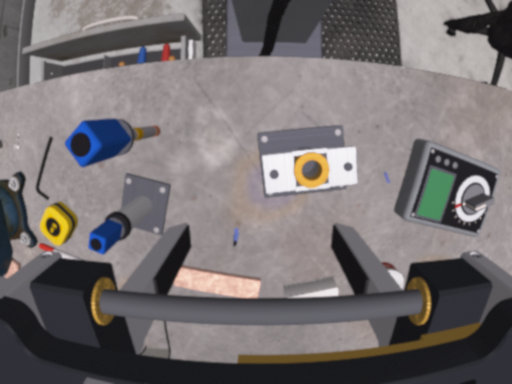

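Bush outline centres: b1 (292,258), b2 (287,264.5). The decoys at full-frame (100,140) stay clear. Now the probe.

```bash
python3 - <<'E'
from h import *
print(tri([wray('b1',(292,258)),wray('b2',(286.7,264.5))]), watz('b1',(292,258),.084),watz('b2',(286.7,264.5),.084))
b=[watz('b2',p,.085) for p in ((62,290),(504,244))]; print('bolts',b, (b[0]+b[1])/2, np.linalg.norm(b[0]-b[1]))
P=[0.5295,-0.244,0.166]
robot.move_straight([0.58,-0.244,0.30],max_speed=0.25); robot.pause(.3); look('p1',P)
robot.move_straight([0.57,-0.20,0.27],max_speed=0.25); robot.pause(.3); look('p2',P)
E
```

```text
(array([0.4583623 , 0.0157336 , 0.08017032]), array([2.98916395e-05, 2.98916395e-05])) [0.45781782 0.01571891 0.084     ] [0.45770988 0.01505388 0.084     ]
bolts [array([ 0.46328153, -0.03208351,  0.085     ]), array([0.4523895 , 0.06202021, 0.085     ])] [0.45783551 0.01496835 0.085     ] 0.09473197002612553
p1 t 20.025 [ 0.5798 -0.2435  0.3003] [-179.97    0.   -179.94] crop 214 97 q7 79.2
p2 t 20.7417 [ 0.5703 -0.2009  0.2703] [-1.7999e+02  4.0000e-02  1.7991e+02] crop 170 110 q7 73.5
```

View pics/p1c.png

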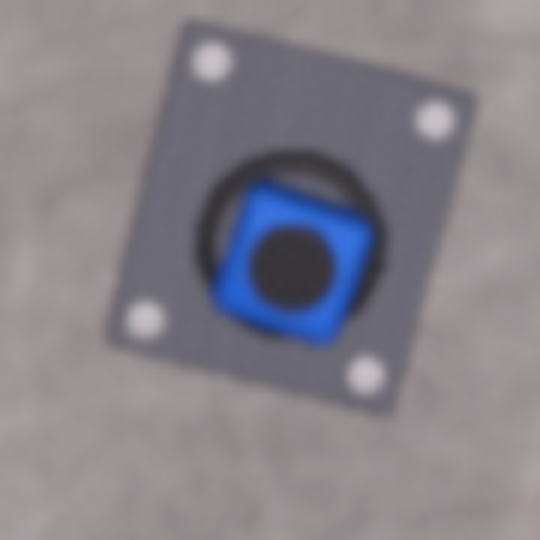

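View pics/p2c.png

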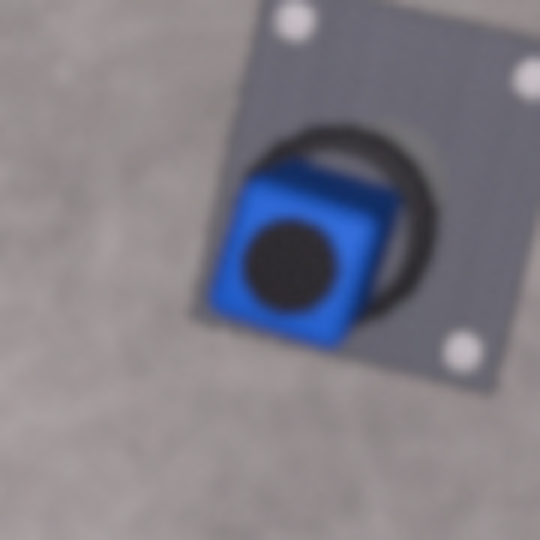

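```bash
python3 - <<'E'
from h import *
print(tri([wray('p1',(292,267)),wray('p2',(291,264))]), watz('p1',(292,267),.166),watz('p2',(291,264),.166))
# bright top-face of handle by colour: min-area rectangle
for f in('p1','p2'):
    im=cv2.imread(f'pics/{f}c.png'); m=((im[...,0]>170)&(im[...,2]<90)).astype(np.uint8)
    cs,_=cv2.findContours(m,0,2); c=max(cs,key=cv2.contourArea); box=cv2.boxPoints(cv2.minAreaRect(c)); 
    W=np.array([watz(f,p,.166)[:2] for p in box]); d=np.diff(np.r_[W,W[:1]],axis=0)
    print(f,box.round(0).tolist(),np.linalg.norm(d,axis=1).round(4),(np.degrees(np.arctan2(d[:,1],d[:,0]))%90).round(1),W.mean(0).round(4))
for y in (160,165,68,72,-20): print(y,solver.ik([0.529,-0.243,0.121],[180,0,y]),solver.ik([0.458,0.015,0.131],[180,0,y]))
E
```

```text
(array([ 0.52816459, -0.24161289,  0.16447039]), array([9.74792605e-05, 9.74792605e-05])) [ 0.52813393 -0.24159452  0.166     ] [ 0.52788105 -0.24141605  0.166     ]
p1 [[214.0, 302.0], [255.0, 187.0], [371.0, 228.0], [330.0, 343.0]] [0.0214 0.0214 0.0215 0.0216] [70.6 70.6 71.1 70.4] [ 0.5278 -0.2415]
p2 [[209.0, 304.0], [250.0, 179.0], [376.0, 221.0], [334.0, 345.0]] [0.0213 0.0213 0.0213 0.0216] [69.7 70.6 70.5 70.7] [ 0.5277 -0.2413]
160 [ 52.61772396  45.7914856  -51.93904111 101.89700325  43.67089445
  54.81884941  52.11996922] [ 29.83564747  36.12996636 -52.51164997 120.11231338  42.05209318
  44.30553697  20.51240436]
165 [ 53.15197447  46.25453982 -53.07326623 101.88247271  44.51957581
  55.45188072  56.38977224] [ 30.39384928  36.5295782  -53.52435585 120.09927932  42.75265712
  44.83642686  24.76182834]
68 [ 40.47248454  39.16122807 -29.58163293 102.24441747  25.92684958
  45.48147439 -24.10617577] [ 15.3647997   29.78843808 -29.3986548  120.4745608   24.77186873
  35.59277656 -53.26223177]
72 [ 41.1003073   39.37680507 -30.63849851 102.22579206  26.80652964
  45.79997855 -20.90569786] [ 16.01404065  29.96048011 -30.35762775 120.45747325  25.53286401
  35.84301097 -50.05815763]
-20 [ -9.22016686  48.49490024  54.89598155 103.71088828 -48.51715617
  54.86798962 -42.85011751] [-44.96228374  44.49626753  65.53011704 122.02850846 -54.75429015
  51.36120065 -56.03496685]
```

The handle is at (0.528, −0.2416), its top measured at 164 mm (166 stated), flats at yaw 70.5/160.5°. All consistent, so I'll grasp.

```bash
python3 - <<'E'
from h import *
O=[180,0,160.5]
robot.move_straight([0.528,-0.2417,0.24],O,max_speed=0.15)
robot.move_straight([0.528,-0.2417,0.121],O,max_speed=0.1,max_force=8)
robot.pause(.2); s=state(); print(s['position'],s['tcp_rot'],s['time'],s['ft_force'])
claw.gripper_close(30); s=state(); print(s['gripper_width'],s['ft_force'],s['time'])
robot.move_straight([0.528,-0.2417,0.291],O,max_speed=0.1)
robot.pause(.3); s=state(); print(s['gripper_width'],s['position'],s['ft_force'],s['time'])
snap('side','s_l'); snap('wrist','w_l')
E
```

```text
[ 0.52828048 -0.24183221  0.12146917] [-1.79991181e+02  4.92673691e-02  1.60494696e+02] 22.925 [-0.46526745 -0.33512177  0.75770848]
0.0240822649890206 [ 0.33001645 -0.29255625  0.12642585] 24.0
0.024072699897219656 [ 0.5279631  -0.24168692  0.29087256] [ 0.2843364   0.41907581 -2.1171327 ] 26.15
```

View pics/s_l.png

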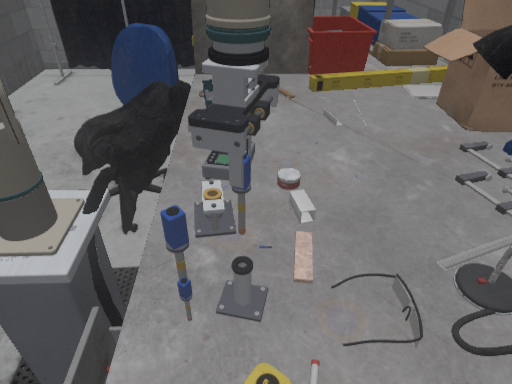

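View pics/w_l.png

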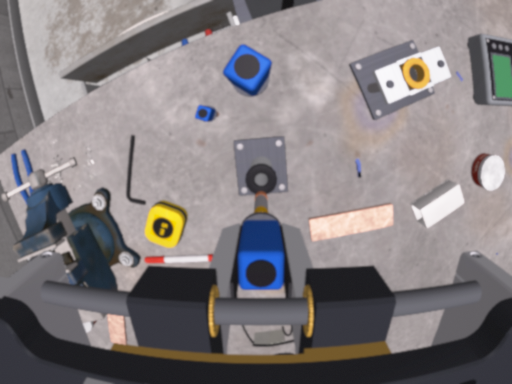

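The probe is lifted clear, grip width 24.1 mm. The wrist view shows the rod straight below the handle at column 262. Now hover over the bush and check the alignment.

```bash
python3 - <<'E'
from h import *
O=[180,0,160.5]
robot.move_straight([0.4585,0.0148,0.291],O,max_speed=0.12)
robot.move_straight([0.4585,0.0148,0.216],O,max_speed=0.08)
robot.pause(.4)
look('h1',[0.4585,0.0148,0.100],45,6)
s,im=snap('side','hs'); c=proj('side',[0.4585,0.0148,0.1]); x,y=int(c[0]-30),int(c[1]-45); print(x,y)
cv2.imwrite('pics/hsc.png',cv2.resize(im[y:y+75,x:x+60],None,fx=8,fy=8,interpolation=cv2.INTER_CUBIC))
print(state()['time'],state()['ft_force'])
E
```

```text
h1 t 30.1 [0.4586 0.0148 0.2161] [1.8000e+02 2.0000e-02 1.6049e+02] crop 215 148 q7 30.6
180 141
30.2 [ 0.31954163  0.08337448 -0.93615918]
```

View pics/h1c.png

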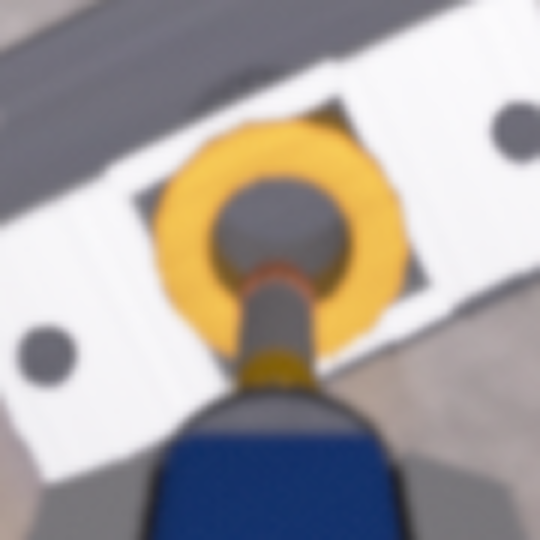

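View pics/hsc.png

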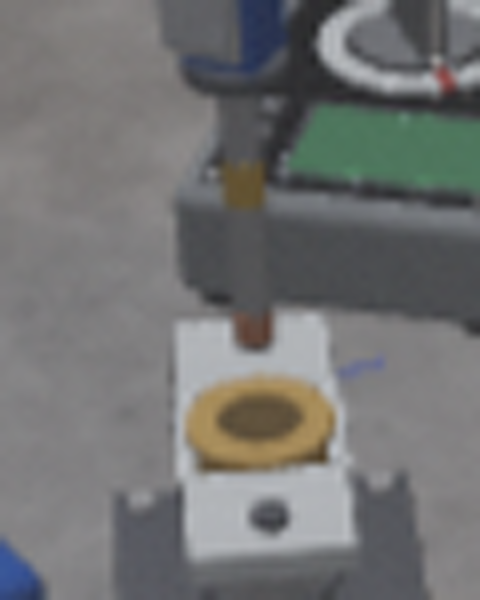

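```bash
python3 - <<'E'
from h import *
s=json.load(open('h1.json')); Rm=R.from_euler('xyz',s['tcp_rot'],degrees=True).as_matrix(); p0=np.array(s['position'])
tool=lambda P:Rm.T@(P-p0)
tz=p0[2]-.105
L=lambda a,z:(tool(watz('h1',a,z))*1000).round(2)[:2]
print('tip edge',L((279,264),tz),'sides',L((242,285),tz),L((316,285),tz))
print('outer top',L((281,122),.084),'L',L((155,246),.084),'R',L((407,246),.084))
print('hole top',L((282,178),.084),'L',L((212,242),.084),'R',L((352,242),.084))
print('bolts',L((47,355),.085),L((520,130),.085),(L((47,355),.085)+L((520,130),.085))/2)
# flange widest edges at tool z -19+... underside z=0.011
print('flange',L((162,440),p0[2]-.011),L((392,440),p0[2]-.011))
S=lambda x,y:ray('side',180+(x+.5)/8-.5,141+(y+.5)/8-.5)
S2=lambda x,y,z:atz('side',180+(x+.5)/8-.5,141+(y+.5)/8-.5,z)
print('side bush',S2(260,416,.084),'tip', S2(252,345,tz),'band',S2(243,186,tz+.059),'flange',S2(238,75,tz+.094))
print('T',proj('side',[.4577,.0152,.084]))
# top cam
print('topbush',atz('top',210+(145.5)/4-.5,180+206.5/4-.5,.084))
E
```

```text
tip edge [4.5 0.4] sides [ 0.94 -5.69] [0.94 6.49]
outer top [23.41  0.79] L [  0.89 -21.83] R [ 0.88 23.42]
hole top [13.31  0.97] L [  1.61 -11.57] R [ 1.61 13.52]
bolts [-19.34 -41.96] [22.33 43.12] [1.495 0.58 ]
flange [  8.11 -12.96] [ 8.1  13.04]
side bush [0.46038077 0.01347292 0.084     ] tip [0.45959659 0.01251883 0.11113479] band [0.46078842 0.00745051 0.17013479] flange [0.46139657 0.00975869 0.20513479]
T [211.00271963 192.16532067]
topbush [0.46126075 0.01360921 0.084     ]
```

At hover, the wrist camera puts the rod tip about 1.8 mm from bush centre. The side camera gives about 1 mm in a different direction. Both are inside the 7 mm radial clearance. I'll go closer to the mouth and compare again.

```bash
python3 - <<'E'
from h import *
robot.move_straight([0.4585,0.0148,0.194],max_speed=0.05)
robot.pause(.4)
look('h2',[0.4585,0.0148,0.090],35,8)
s,im=snap('side','hs2'); x,y=185,150
cv2.imwrite('pics/hs2c.png',cv2.resize(im[y:y+60,x:x+60],None,fx=10,fy=10,interpolation=cv2.INTER_CUBIC))
# probe lean check in side0 (stand: vertical)
im=cv2.imread('pics/side0.png'); cv2.imwrite('pics/st.png',cv2.resize(im[230:320,212:272],None,fx=6,fy=6,interpolation=cv2.INTER_CUBIC))
E
```

```text
h2 t 31.1917 [0.4586 0.0148 0.1941] [1.8000e+02 2.0000e-02 1.6049e+02] crop 225 161 q7 28.4
```

View pics/h2c.png

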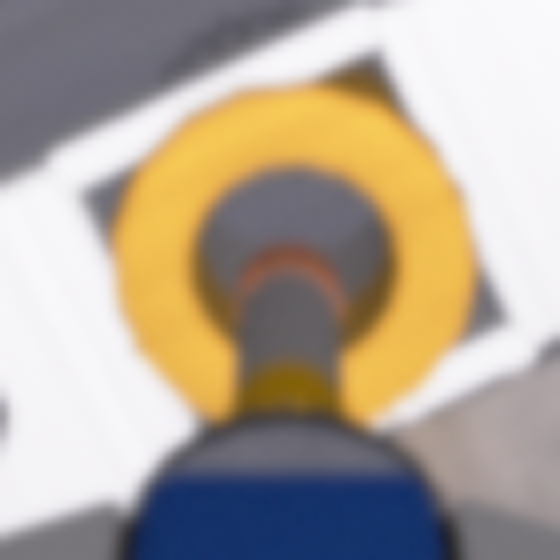

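View pics/hs2c.png

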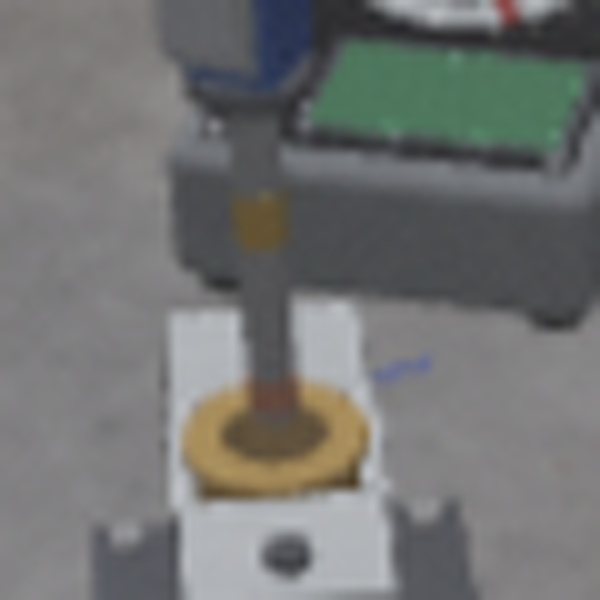

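View pics/st.png

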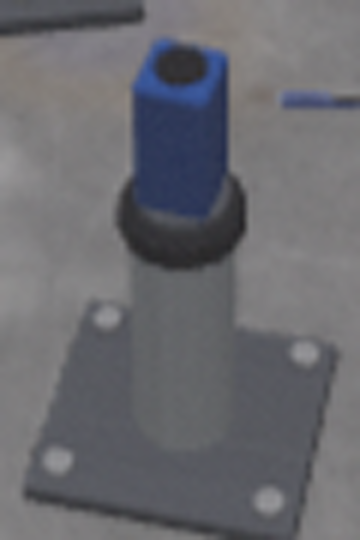

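```bash
python3 - <<'E'
from h import *
s=json.load(open('h2.json')); Rm=R.from_euler('xyz',s['tcp_rot'],degrees=True).as_matrix(); p0=np.array(s['position'])
tool=lambda P:Rm.T@(P-p0)
tz=p0[2]-.1053
L=lambda a,z:(tool(watz('h2',a,z))*1000).round(2)[:2]
print('tip edge',L((290,245),tz),'sides',L((240,275),tz),L((345,275),tz))
print('outer top',L((295,82),.084),'L',L((116,258),.084),'R',L((474,258),.084))
print('hole top',L((294,167),.084),'L',L((195,250),.084),'R',L((394,250),.084))
S2=lambda x,y,z:atz('side',185+(x+.5)/10-.5,150+(y+.5)/10-.5,z)
print('side bush',S2(275.3,432,.084),S2(275.3,435,.084),'tip bottom edge', S2(274,412,tz),'band',S2(261,222,tz+.059))
E
```

```text
tip edge [4.83 0.13] sides [ 1.01 -6.05] [1.   6.93]
outer top [24.33  0.75] L [  1.92 -21.72] R [ 1.91 23.25]
hole top [13.59  0.63] L [  2.95 -11.77] R [ 2.95 13.17]
side bush [0.4604638  0.01269245 0.084     ] [0.46052806 0.01144794 0.084     ] tip bottom edge [0.46033978 0.01435653 0.08884262] band [0.46102976 0.00843516 0.14784262]
```

```bash
python3 - <<'E'
from h import *
for f,pts in (('h1',((275,388),)),('h2',((290,410),))):
    s=json.load(open(f+'.json')); Rm=R.from_euler('xyz',s['tcp_rot'],degrees=True).as_matrix(); p0=np.array(s['position'])
    for a in pts:
        for dr in (-4,0,4): print(f,a,dr,[(Rm.T@(watz(f,(a[0],a[1]+dr),p0[2]-z)-p0)*1000).round(2)[:2].tolist() for z in (.011,.006)])
    # predicted row of band edges/rod front for rod centred at tool x=0 and -1.5
    for cx in (0,-.0015,-.003):
        o=[]
        for z in (.0393,.0533,.1053):
            u=proj('wrist',p0+Rm@np.array([cx+.006,0.0003,z]),s); o.append([round((u[i]-s['crop'][i]+.5)*s['k']-.5,1) for i in (0,1)])
        print(f,cx,'band top, band bottom, tip',o)
E
```

```text
h1 (275, 388) -4 [[14.8, -0.18], [16.45, -0.18]]
h1 (275, 388) 0 [[14.33, -0.19], [15.99, -0.18]]
h1 (275, 388) 4 [[13.85, -0.19], [15.53, -0.18]]
h1 0 band top, band bottom, tip [[np.float64(279.0), np.float64(380.0)], [np.float64(278.8), np.float64(348.0)], [np.float64(278.4), np.float64(254.7)]]
h1 -0.0015 band top, band bottom, tip [[np.float64(279.0), np.float64(391.1)], [np.float64(278.8), np.float64(358.5)], [np.float64(278.4), np.float64(263.6)]]
h1 -0.003 band top, band bottom, tip [[np.float64(279.0), np.float64(402.1)], [np.float64(278.8), np.float64(369.0)], [np.float64(278.4), np.float64(272.4)]]
h2 (290, 410) -4 [[14.99, 0.08], [16.63, 0.08]]
h2 (290, 410) 0 [[14.64, 0.08], [16.29, 0.08]]
h2 (290, 410) 4 [[14.28, 0.08], [15.94, 0.08]]
h2 0 band top, band bottom, tip [[np.float64(292.1), np.float64(402.9)], [np.float64(291.9), np.float64(360.1)], [np.float64(291.4), np.float64(235.8)]]
h2 -0.0015 band top, band bottom, tip [[np.float64(292.1), np.float64(417.6)], [np.float64(291.9), np.float64(374.2)], [np.float64(291.4), np.float64(247.6)]]
h2 -0.003 band top, band bottom, tip [[np.float64(292.1), np.float64(432.3)], [np.float64(291.9), np.float64(388.2)], [np.float64(291.4), np.float64(259.4)]]
```

Best combined estimate: the rod is about 1 mm off along tool x and 0.4 mm along y. I'll shift to (0.4577, 0.0155), lower partway and look.

```bash
python3 - <<'E'
from h import *
robot.move_straight([0.4577,0.0155,0.194],max_speed=0.02)
print(robot.move_straight([0.4577,0.0155,0.165],max_speed=0.03,max_force=4))
robot.pause(.3)
look('h3',[0.4585,0.0148,0.090],35,8)
s,im=snap('side','hs3'); x,y=185,150
cv2.imwrite('pics/hs3c.png',cv2.resize(im[y:y+60,x:x+60],None,fx=10,fy=10,interpolation=cv2.INTER_CUBIC))
print(state()['ft_force'])
E
```

```text
False
h3 t 32.9583 [0.4578 0.0154 0.1651] [1.800e+02 1.000e-02 1.605e+02] crop 225 170 q7 25.3
[-0.32711588 -0.04868099 -1.46253972]
```

View pics/h3c.png

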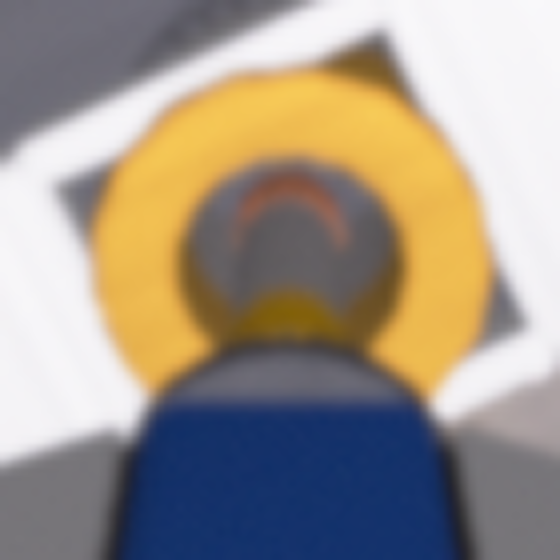

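View pics/hs3c.png

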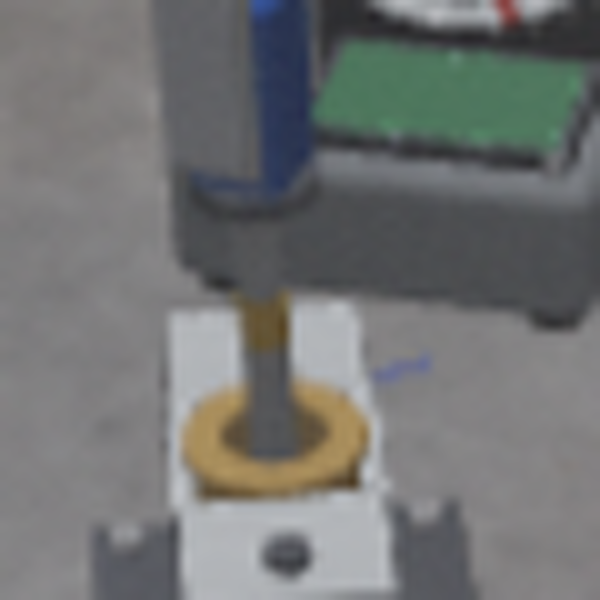

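The wrist view shows rod centre column 291 against bore 292. The side view shows rod 272 against bore 275, about 0.7 mm. Centred well enough, so I'll lower to depth.

```bash
python3 - <<'E'
from h import *
print(robot.move_straight([0.4579,0.0155,0.1303],max_speed=0.03,max_force=4))
robot.pause(.5)
look('h4',[0.4585,0.0148,0.090],35,8)
s,im=snap('side','hs4'); x,y=185,150
cv2.imwrite('pics/hs4c.png',cv2.resize(im[y:y+60,x:x+60],None,fx=10,fy=10,interpolation=cv2.INTER_CUBIC))
s=state();print(s['ft_force'],s['position'],s['gripper_width'],s['time'])
snap('top','top4')
S2=lambda x,y,z:atz('side',185+(x+.5)/10-.5,150+(y+.5)/10-.5,z)
c=lambda P:(proj('side',P)-[185,150]+.5)*10-.5
B=np.array([.4604,.013,0])
for z in (.084,.091,.077): print(z,c(B+[0,-.006,z]))
E
```

```text
False
h4 t 34.8667 [0.4579 0.0155 0.1303] [-180.    -0.   160.5] crop 225 183 q7 21.5
[-0.22397693  0.55020948 -1.41441545] [0.4579081  0.01550835 0.13029979] 0.02374096311188197 34.9667
0.084 [273.82604086 445.80330731]
0.091 [272.15217643 422.56430871]
0.077 [275.48420524 468.82433529]
```

View pics/h4c.png

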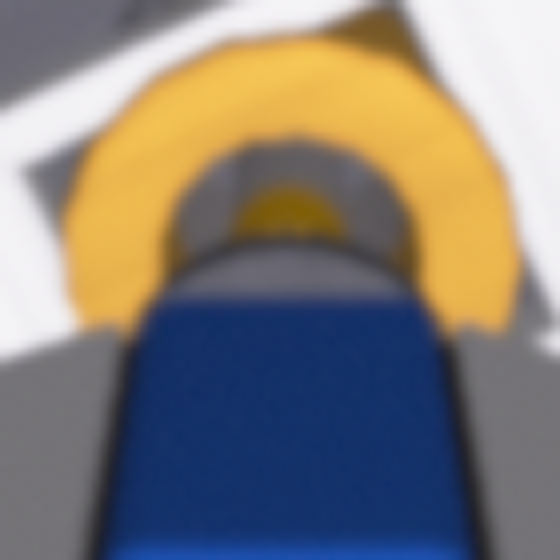

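View pics/hs4c.png

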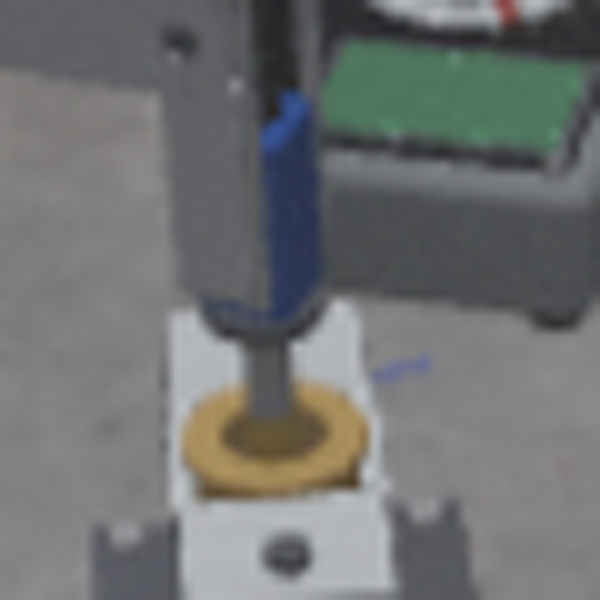

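View pics/top4.png

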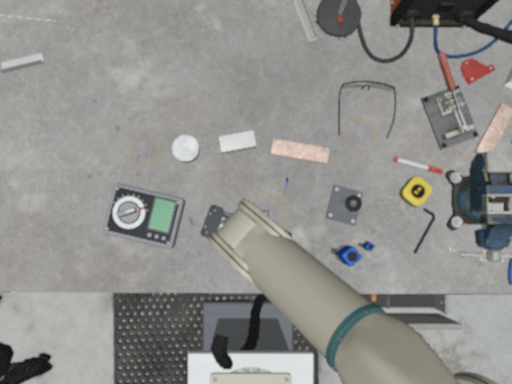

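```bash
python3 - <<'E'
from h import *
f='h4';s=json.load(open(f+'.json')); Rm=R.from_euler('xyz',s['tcp_rot'],degrees=True).as_matrix(); p0=np.array(s['position'])
L=lambda a,z:(Rm.T@(watz(f,a,z)-p0)*1000).round(2)[:2]
print('hole',L((293,138),.084)-[13,0],L((168,240),.084),L((418,240),.084),'outer',L((293,37),.084)-[23.5,0],L((64,235),.084),L((522,250),.084))
print('band bottom',L((290,187),.077)-[6,0],'flange',L((290,236),.119)-[15,0])
a=cv2.imread('pics/top0.png').astype(int);b=cv2.imread('pics/top4.png').astype(int)
print('bystander diff',[np.abs(a-b)[y0:y1,x0:x1].mean() for y0,y1,x0,x1 in ((130,168,165,205),(125,158,212,262),(135,168,265,335),(60,75,0,60))])
im=cv2.imread('pics/top4.png');cv2.imwrite('pics/t4c.png',cv2.resize(im[185:245,100:190],None,fx=6,fy=6,interpolation=cv2.INTER_CUBIC))
E
```

```text
hole [-0.11  0.39] [  2.32 -12.06] [ 2.31 12.85] outer [-0.4   0.39] [  2.82 -22.45] [ 1.23 23.3 ]
band bottom [-0.31  0.1 ] flange [-0.64  0.08]
bystander diff [np.float64(1.3427631578947368), np.float64(1.3373737373737373), np.float64(1.3943722943722943), np.float64(1.4633333333333334)]
```

View pics/t4c.png

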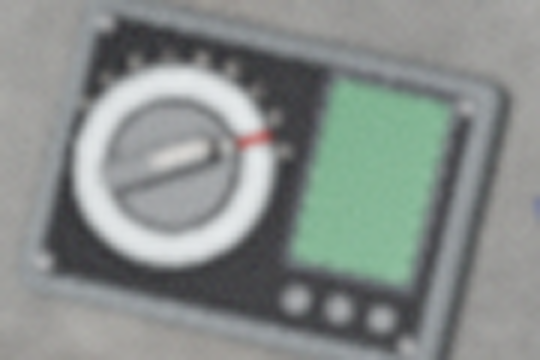

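The band is within about 0.4 mm of the bore centre in the wrist view. The knob pointer lies in line with the red mark, and the bystanders have not moved. Handing in.

```bash
python3 - <<'E'
from h import *
robot.pause(.5); s=state(); print(s['time'],s['gripper_width'],np.abs(s['qd']).max(),s['ft_force'])
workorder.sign_off()
E
```

```text
35.5167 0.023702569512963043 0.12856881816846785 [ 0.28520995 -0.30978157 -1.83969826]
the job is handed in; nothing more can be done
```

I turned the knob to the red mark, took the middle-sized probe out of its stand and lowered it into the bush. I handed in at 35.5 s while still holding the probe; no verdict is reported.

**Knob:** I turned it about 87° clockwise by camera measurement, slightly over the 83° maximum in the text. After release, the pointer, the mark and the ring centre lined up within about a degree or two. The last top view still showed the pointer at the mark.

**Centring:** The wrist view puts the yellow band within about 0.4 mm of the bore centre, and the side view within about 0.5–0.7 mm. Earlier, at hover, the two cameras disagreed by 1–2 mm, so I used a compromise between them. The tip could not be seen once inside; while hovering, the wrist view suggested a lean of about 0.013 rad.

**Depth:** From the arm's position, the band's middle should be level with the bush's top face. The side view put it about 1.4 mm higher, inside the 8 mm tolerance.

**Contact and grip:** The grip was about 23.7 mm wide on the 24 mm handle. The force readings showed no sign of contact; they do not resolve the 0.3 N limit.

**Bystanders:** The tin, tube and copper bar showed no change between the first and last top views.

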